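# Release the transport lock of the round-pan scale

## Task

Two small grey parts scales stand on this desk with their transport locks on, and the one with the round weighing pan is to be used now. Release its lock: slide the upright black knob on it all the way along its track to the end stop next to the pan, and let go of it there. The scale with the square pan goes back into its case, so leave its knob where it is.

Things in the scene. Friction and masses are not known exactly. Their poses are not given: they have to be found in the camera images.
- round_scale: Grey scale with the round steel pan, fixed on the desk, 170 (x) x 100 (y) mm, top at z 36 mm. Origin: centre of its underside. Its x axis points from the front edge to the back, where the pan is (74 mm wide, centre at x +44 mm, rim z 46 mm). On the front half its lock knob runs along x on an aluminium plate (top z 39 mm, track at y -22 mm). The two scales swap places between runs.
- round_lock (a joint): Position (m) of the round-pan scale's lock knob on its track: 0 = locked, front end stop, away from the pan; 0.045 = released, end stop next to the pan. It starts within the front 15 mm, moves against about 2.5 N of friction and stays where it is left.
- round_knob (a point): Point on the axis of the round-pan scale's knob, 28 mm above its foot, 10 mm below its top; moves with it. The knob is an upright black ribbed cylinder, 24 mm across, 38 mm high (foot flange 26 mm across, 4 mm high), top at z 78 mm. Axes parallel to that scale's: +x is the way it slides to release.
- square_knob (a point): The same point on the equal knob of the other scale, which is alike but for its square steel pan (72 mm wide). To be left alone; it slides just as lightly if touched.

How it is judged:
At the end, for the whole second after the job is handed in: The knob of the round-pan scale stands within 10 mm of the end stop next to its pan and is at rest; the knob of the square-pan scale is within 10 mm of where it started (value of joint round_lock above 0.035 m and velocity of joint round_lock below 0.005 m/s and distance of square_knob from where it was at the start of the episode below 0.01 m); the robot touches nothing.
It fails at once if the knob of the square-pan scale is moved by more than 10 mm (distance of square_knob from where it was at the start of the episode above 0.01 m).
It also fails if it takes over 32 s, if anything falls off the work surface, if the arm or the gripper's body presses on something with over 40 N, if the wrist force passes 120 N, or if a joint passes its speed limit or range.

## Robot

A 7-joint arm with a two-finger parallel gripper is mounted at the origin on a cart in front of the work surface, level with it; the furniture and walls round the work are solid. World frame = base frame: x ahead of the robot, y to its left, z up, the work surface at z = 0. Lengths are in m, angles in rad, forces in N, time in s.
With the tool pointing down it reaches from about 0.4 to 0.875 m from the base axis. Payload 6.5 kg.
Tool frame: the origin (TCP) lies midway between the tips of the shut fingers; the grasp point (between the pads) lies 19 mm behind it; y points along the fingers, x is the direction in which the jaws open and shut, and the axes are right-handed (so a half turn about y gives the same grasp; the last joint's range is limited). The gripper opens to 85 mm and grips with 20 to 120 N. Pads are 22 mm wide; open, the fingers measure 114 mm over their backs; the gripper's body (76 mm by 85 mm) begins 54 mm behind the grasp point. The pads swing forward as they close: fully open they stand 13 mm farther back than shut.
Start: joints at [1.103, 0.536, -0.004, 1.538, 0.003, 1.067, -0.071], TCP at [0.254, -0.598, 0.231] pointing down, gripper open.
Joint ranges: [-2.7, 2.7], [-0.37, 2.16], [-1.27, 1.26], [0.24, 2.4], [-1.31, 4.45], [0.19, 1.91], [-2.76, 2.76]. Speed limits (rad/s): [2.39, 2.39, 3.14, 3.14, 3.14, 3.14, 3.14].

## Interface

Orientations are given as a unit quaternion [x, y, z, w].
In Python, from cell import arm, cams, ticket gives the robot as it stands.
- The arm moves only by the shell command python3 -m pendant 'ROWS' [OPENING] [FORCE]. ROWS is a JSON object of lists of equal length, an entry for each row: "linear": the shift along the world's x, y, z in m, a list of three; "roll": the turn about the world's z in degrees. In form: {"linear": [[x, y, z], ...], "roll": [roll, ...]}. A call has exactly 5 rows; each row is the pose to reach, as a shift and turn from the pose commanded when the call began; what a row does not reach only later rows make up. A row lasts 1/10 s, in which the tool goes at most 50 mm and 8.59 degrees, less where a joint would pass 70% of its speed; a pose out of reach is approached as far as the arm can. A call with a gripper value outside its range is refused whole. OPENING is the opening in per cent of the stroke, from 0 (shut) to 100 (fully open), set as the call begins (- or left out, the last holds). The fingers move at their own pace and stop on an object; FORCE is the grip in N (left out, the last holds). Time passes only in rows, so rows that repeat a pose let the fingers close, or fill a call up. It gives the time, the measured TCP pose, the force and the opening at its end, in the units of the state.
- arm.get_state(): the state, without advancing time (a new reading comes with each control period).
- cams.capture(name): name is "side" or "top"; returns the picture (384x512x3 uint8, blue, green, red); there is no depth.
- cams.camera_params(name): a dict with "camera_matrix" (3x3 intrinsics, pixels), "distortion" ([k1, k2, p1, p2, k3] as OpenCV has them; the pictures are not rectified), "extrinsics" (4x4, takes a point from world to camera coordinates). Camera axes: x right, y down, z forward; pixel columns grow to the right and rows downward; lengths in m; the calibration is good to about 2 mm. A picture is of the moment at which its call begins. camera_params takes no time and is no camera call.
- ticket.finish_job(): hands the job in, once; it reports no verdict.
The state is a dict: "clock": time; "q": joint angles; "qd": joint speeds; "joint_efforts": joint torques, N m; "tcp_pos": TCP position; "tool_rot": TCP orientation; "ft_force": force on the tool from outside, world axes, zero at the start; "wrist_torque": the same for the moment, N m; "grip_width": finger opening in m.
Only numpy, scipy, OpenCV 4.12 (cv2) and the standard library are available. Lean on these libraries where they do the work, as an engineer would, in place of code of your own. Each camera call takes 0.05 s, during which the arm holds its last target.

## Working session

There is one attempt and no reset: what is moved stays moved. The work goes in short steps, Python scripts to look and compute and a shell command to move; the robot and the scene stay as the last step left them, time stands still between calls to the robot, and variables do not carry over. Pictures are saved under pics/ and viewed, and the job is handed in when it is done.

```bash
ls; mkdir -p pics
python3 - <<'E'
from cell import arm,cams
import cv2
s=arm.get_state(); print(s['clock'],s['tcp_pos'],s['tool_rot'],s['grip_width'],s['ft_force'])
for n in('top','side'):
    cv2.imwrite(f'pics/{n}0.png',cams.capture(n)); p=cams.camera_params(n); print(n,p)
E
```

```text
pics
0.0 [ 0.25394072 -0.59764201  0.23040514] [-0.58943737  0.39067291 -0.3895824   0.59005408] 0.08551967644900586 [ 0.47657599 -0.2094958  -0.07121777]
top {'camera_matrix': array([[423.93879061,   0.        , 249.5261434 ],
       [  0.        , 423.93879061, 194.0983994 ],
       [  0.        ,   0.        ,   1.        ]]), 'distortion': array([-0.00672248,  0.        ,  0.        ,  0.        ,  0.        ]), 'extrinsics': array([[-0.01851291, -0.99981231, -0.00571055, -0.13186267],
       [-0.98946376,  0.01914096, -0.1435099 ,  0.52879928],
       [ 0.14359227,  0.00299359, -0.98963241,  0.84648927],
       [ 0.        ,  0.        ,  0.        ,  1.        ]])}
side {'camera_matrix': array([[365.45846484,   0.        , 257.28637925],
       [  0.        , 365.45846484, 195.72057681],
       [  0.        ,   0.        ,   1.        ]]), 'distortion': array([-0.02104837,  0.        ,  0.        ,  0.        ,  0.        ]), 'extrinsics': array([[ 0.85716125, -0.51495228,  0.00993647, -0.51741704],
       [-0.42825071, -0.72329528, -0.54170588,  0.17119575],
       [ 0.28613969,  0.46007399, -0.84050937,  0.83798042],
       [ 0.        ,  0.        ,  0.        ,  1.        ]])}
```

View pics/top0.png

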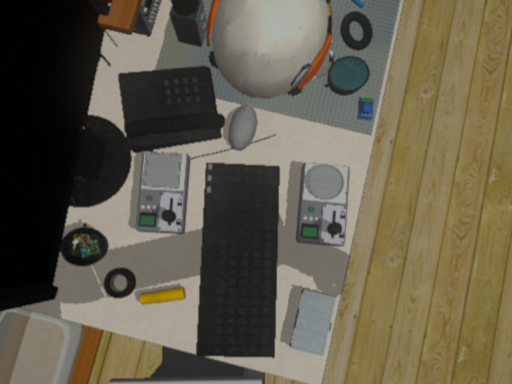

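View pics/side0.png

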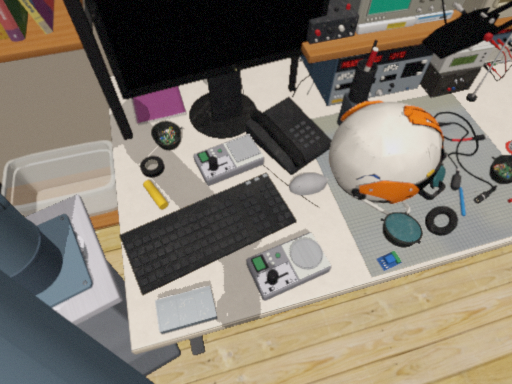

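The round-pan scale is at about (324,203) in the top view and (288,265) in the side view. The square-pan scale is at (162,192) in the top view. I'll zoom in on the round one.

```bash
cat > h.py <<'E'
import numpy as np,cv2
from cell import cams
def ray(n,uv):
    p=cams.camera_params(n);E=p['extrinsics'];R,t=E[:3,:3],E[:3,3]
    q=cv2.undistortPoints(np.array([[uv]],float),p['camera_matrix'],p['distortion'])[0,0]
    d=R.T@np.array([q[0],q[1],1]);return -R.T@t,d/np.linalg.norm(d)
def plane(n,uv,z):
    c,d=ray(n,uv);return c+d*(z-c[2])/d[2]
def proj(n,P):
    p=cams.camera_params(n);E=p['extrinsics']
    return cv2.projectPoints(np.array(P,float).reshape(-1,3),cv2.Rodrigues(E[:3,:3])[0],E[:3,3],p['camera_matrix'],p['distortion'])[0][:,0]
E
python3 - <<'E'
import cv2,numpy as np
a=cv2.imread('pics/top0.png')[155:255,280:370];b=cv2.imread('pics/side0.png')[225:305,235:340]
cv2.imwrite('pics/z1.png',cv2.resize(a,None,fx=6,fy=6,interpolation=0))
cv2.imwrite('pics/z2.png',cv2.resize(b,None,fx=7,fy=7,interpolation=0))
from h import *
for n in('top','side'):
    p=cams.camera_params(n);E=p['extrinsics'];print(-E[:3,:3].T@E[:3,3])
E
```

```text
[ 0.39923725 -0.14449369  0.91284813]
[ 0.27704509 -0.528153    0.80220944]
```

View pics/z1.png

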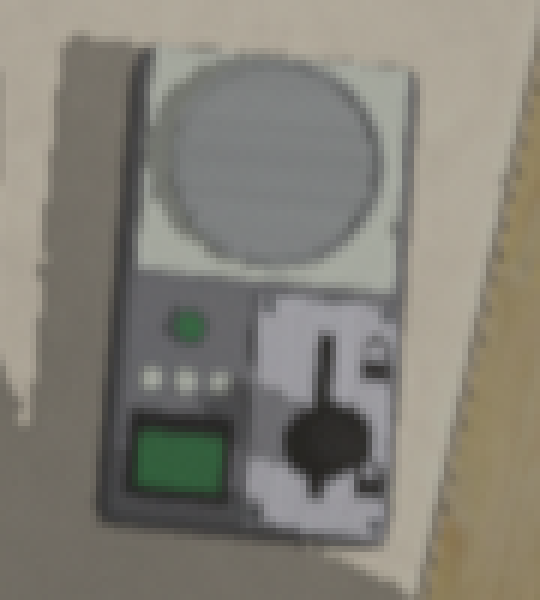

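View pics/z2.png

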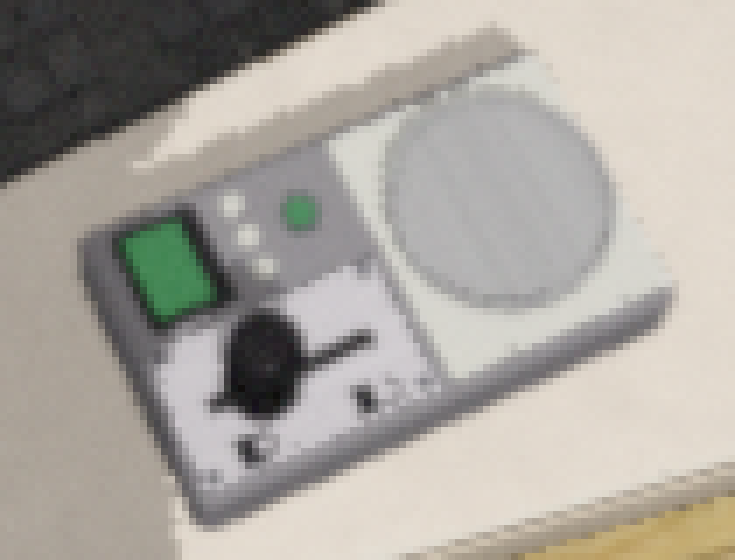

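Run:
```python
from h import *
from scipy.optimize import least_squares
T=lambda x,y:(280+x/6-.5,155+y/6-.5); S=lambda x,y:(235+x/7-.5,225+y/7-.5)
r=lambda a:np.round(a,4)
print('pan',r(plane('top',T(271,162),.046)),r(plane('side',S(500,198),.046)))
f,b=plane('top',T(315,494),.039),plane('top',T(328,335),.039);print('slot top',r(f),r(b),np.degrees(np.arctan2(*(b-f)[[1,0]])),np.linalg.norm(b-f))
f,b=plane('side',S(215,405),.039),plane('side',S(368,338),.039);print('slot side',r(f),r(b),np.degrees(np.arctan2(*(b-f)[[1,0]])),np.linalg.norm(b-f))
for nm,a in dict(BL=(146,45),BR=(413,70),FR=(385,542),FL=(105,520)).items(): print(nm,r(plane('top',T(*a),.036)))
# green mask/knob mask
im=cv2.imread('pics/top0.png');g=im.max(2)
for n,box in(('top',(322,218,346,240)),('side',(264,266,282,286))):
    im=cv2.imread(f'pics/{n}0.png');x0,y0,x1,y1=box
    m=(im[y0:y1,x0:x1].max(2)<70).astype(np.uint8)
    if n=='top': m=cv2.morphologyEx(m,cv2.MORPH_OPEN,np.ones((5,5)))
    else: m=cv2.morphologyEx(m,cv2.MORPH_OPEN,np.ones((5,5)))
    ys,xs=np.nonzero(m);u=(x0+xs.mean(),y0+ys.mean());print(n,u,xs.min()+x0,xs.max()+x0,ys.min()+y0,ys.max()+y0,m.sum(),r(plane(n,u,.059)))
print(cams.camera_params('top')['extrinsics'][:1,0])
```

```text
pan [ 0.5484 -0.2981  0.046 ] [ 0.5499 -0.3002  0.046 ]
slot top [ 0.4342 -0.3094  0.039 ] [ 0.4887 -0.3164  0.039 ] -7.3246607932580945 0.05494863478582438
slot side [ 0.437  -0.3098  0.039 ] [ 0.4896 -0.3159  0.039 ] -6.608801771169425 0.05287963611843837
BL [ 0.5927 -0.2578  0.036 ]
BR [ 0.5819 -0.3512  0.036 ]
FR [ 0.4175 -0.3331  0.036 ]
FL [ 0.4268 -0.2376  0.036 ]
top (np.float64(334.016), np.float64(228.064)) 328 340 223 233 125 [ 0.4509 -0.3104  0.059 ]
side (np.float64(271.968), np.float64(276.664)) 267 277 270 283 125 [ 0.4517 -0.3122  0.059 ]
[-0.01851291]
```

Run:
```python
from cell import arm
import numpy as np
from scipy.spatial.transform import Rotation as R
s=arm.get_state();M=R.from_quat(s['tool_rot']).as_matrix();print(M.round(3));print('jaw yaw',np.degrees(np.arctan2(M[1,0],M[0,0])),s['tcp_pos'],[.4513,-.3113]-s['tcp_pos'][:2])
```

```text
[[ 0.391 -0.001  0.92 ]
 [-0.92   0.001  0.391]
 [-0.002 -1.    -0.   ]]
jaw yaw -66.97285774339834 [ 0.25398012 -0.59772717  0.23050066] [0.19731988 0.28642717]
```

```bash
python3 -m pendant '{"linear": [[0.025,0.036,0],[0.05,0.072,0],[0.075,0.108,0],[0.1,0.144,0],[0.125,0.18,0]], "roll": [-6,-12,-18,-24,-29.6]}' 100 30
```

```text
clock: 0.6
tcp_pos: [0.3798, -0.4165, 0.231]
tool_rot: [-0.469, 0.529, -0.529, 0.469]
ft_force: [-0.4, -1.2, 0.2]
grip_width: 0.0853
```

```bash
python3 -m pendant '{"linear": [[0.025,0.036,0],[0.05,0.072,0],[0.0723,0.1064,0],[0.0723,0.1064,0],[0.0723,0.1064,0]], "roll": [0,0,0,0,0]}'
python3 - <<'E'
from h import *
from cell import arm
import numpy as np
from scipy.spatial.transform import Rotation as R
s=arm.get_state();M=R.from_quat(s['tool_rot']).as_matrix();print(s['clock'],s['tcp_pos'],'jaw yaw',np.degrees(np.arctan2(M[1,0],M[0,0])),s['ft_force'])
cv2.imwrite('pics/side1.png',cams.capture('side'))
E
```

```text
clock: 1.1
tcp_pos: [0.4518, -0.3109, 0.231]
tool_rot: [-0.471, 0.527, -0.527, 0.471]
ft_force: [-0.3, 0.3, 0.2]
grip_width: 0.0857
1.1 [ 0.45181125 -0.31087015  0.23102453] jaw yaw -96.42576676770793 [-0.327077    0.25155399  0.16340275]
```

View pics/side1.png

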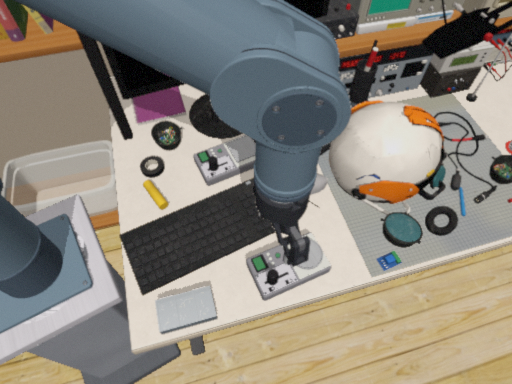

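The open gripper hangs above the scale. The knob is still free at (272,278) and the jaws line up across the track, so I'll descend.

```bash
python3 -m pendant '{"linear": [[0,0,-0.03],[0,0,-0.06],[0,0,-0.09],[0,0,-0.12],[0,0,-0.12]], "roll": [0,0,0,0,0]}'
```

```text
clock: 1.65
tcp_pos: [0.4477, -0.3118, 0.1078]
tool_rot: [-0.471, 0.531, -0.526, 0.469]
ft_force: [-0.8, 1.1, 0.3]
grip_width: 0.0852
```

Run:
```python
from h import *
for n in('side','top'): cv2.imwrite(f'pics/{n}2.png',cams.capture(n))
a=cv2.imread('pics/side2.png')[190:310,220:345];cv2.imwrite('pics/z3.png',cv2.resize(a,None,fx=4.8,fy=4.8,interpolation=cv2.INTER_CUBIC))
```

```text
(no output)
```

View pics/z3.png

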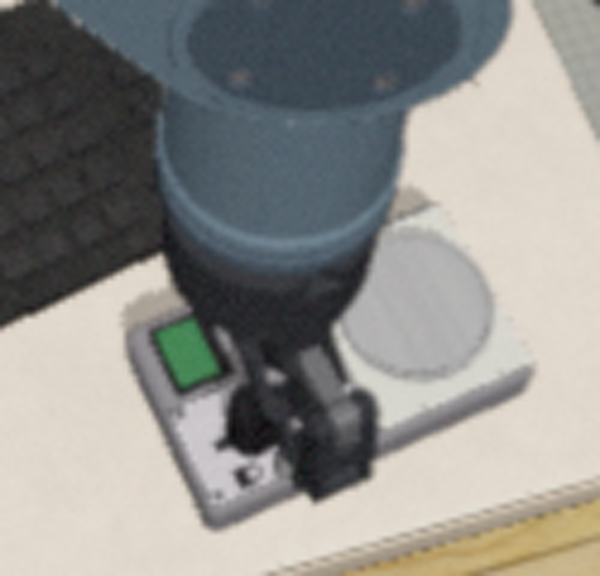

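The finger is coming down beside the knob, outboard of it and clear. I'll continue down.

```bash
python3 -m pendant '{"linear": [[0,0,-0.02],[0,0,-0.04],[0,0,-0.062],[0,0,-0.062],[0,0,-0.062]], "roll": [0,0,0,0,0]}'
```

```text
clock: 2.25
tcp_pos: [0.4522, -0.3128, 0.0508]
tool_rot: [0.47, -0.527, 0.529, -0.47]
ft_force: [-1.1, 0.1, 1.0]
grip_width: 0.0854
```

```bash
python3 -m pendant '{"linear": [[0,0,0],[0,0,0],[0,0,0],[0,0,0],[0,0,0]], "roll": [0,0,0,0,0]}' 0 25
```

```text
clock: 2.75
tcp_pos: [0.4519, -0.3112, 0.0499]
tool_rot: [-0.47, 0.528, -0.528, 0.471]
ft_force: [-0.8, 3.3, 4.5]
grip_width: 0.0219
```

```bash
python3 -m pendant '{"linear": [[0,0,0],[0,0,0],[0,0,0],[0,0,0],[0,0,0]], "roll": [0,0,0,0,0]}'
python3 - <<'E'
from h import *
for n in('side','top'): cv2.imwrite(f'pics/{n}3.png',cams.capture(n))
a=cv2.imread('pics/side3.png')[190:310,220:345];cv2.imwrite('pics/z4.png',cv2.resize(a,None,fx=4.8,fy=4.8,interpolation=cv2.INTER_CUBIC))
E
```

```text
clock: 3.25
tcp_pos: [0.4519, -0.3112, 0.0499]
tool_rot: [-0.47, 0.528, -0.528, 0.471]
ft_force: [-0.5, 2.6, 6.0]
grip_width: 0.0218
```

View pics/z4.png

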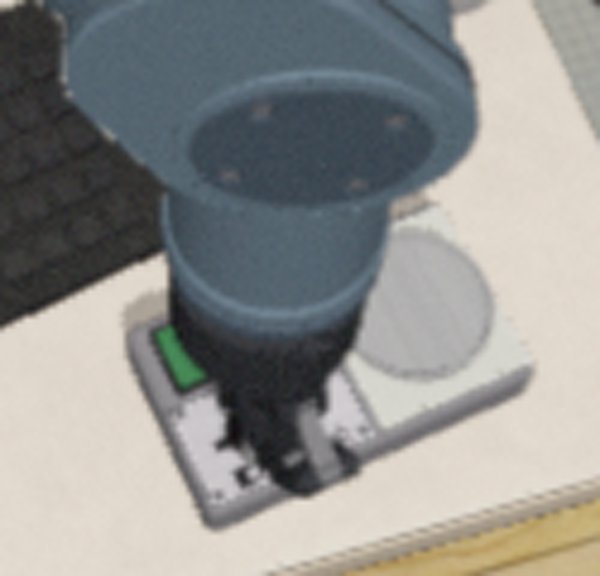

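The grip holds at 22 mm, about the knob's size. I'll slide along (0.993, -0.115), in two gentle calls.

```bash
python3 -m pendant '{"linear": [[0.005,-0.0006,0],[0.01,-0.0012,0],[0.015,-0.0017,0],[0.02,-0.0023,0],[0.025,-0.0029,0]], "roll": [0,0,0,0,0]}'
```

```text
clock: 3.85
tcp_pos: [0.4765, -0.314, 0.0498]
tool_rot: [-0.471, 0.528, -0.527, 0.471]
ft_force: [-2.0, 2.4, 7.3]
grip_width: 0.0219
```

```bash
python3 -m pendant '{"linear": [[0.003,-0.0003,0],[0.006,-0.0007,0],[0.009,-0.001,0],[0.009,-0.001,0],[0.009,-0.001,0]], "roll": [0,0,0,0,0]}'
```

```text
clock: 4.35
tcp_pos: [0.4842, -0.3149, 0.0498]
tool_rot: [-0.471, 0.529, -0.527, 0.47]
ft_force: [-4.4, 2.9, 11.1]
grip_width: 0.0222
```

```bash
python3 -m pendant '{"linear": [[0.001,-0.0001,0],[0.002,-0.0002,0],[0.003,-0.0003,0],[0.004,-0.0005,0],[0.004,-0.0005,0]], "roll": [0,0,0,0,0]}'
```

```text
clock: 4.85
tcp_pos: [0.4844, -0.315, 0.0497]
tool_rot: [-0.472, 0.531, -0.525, 0.469]
ft_force: [-15.0, 6.4, 21.4]
grip_width: 0.0222
```

The force jumped to -15 N with no further travel, so the knob is on the end stop. I'll relieve the push and then open.

```bash
python3 -m pendant '{"linear": [[-0.002,0.0002,0],[-0.004,0.0005,0],[-0.004,0.0005,0],[-0.004,0.0005,0],[-0.004,0.0005,0]], "roll": [0,0,0,0,0]}'
```

```text
clock: 5.35
tcp_pos: [0.4842, -0.3149, 0.0498]
tool_rot: [-0.471, 0.529, -0.527, 0.47]
ft_force: [-5.7, 3.1, 10.5]
grip_width: 0.0218
```

```bash
python3 -m pendant '{"linear": [[0,0,0],[0,0,0],[0,0,0],[0,0,0],[0,0,0]], "roll": [0,0,0,0,0]}' 100; python3 -m pendant '{"linear": [[0,0,0.01],[0,0,0.03],[0,0,0.06],[0,0,0.09],[0,0,0.12]], "roll": [0,0,0,0,0]}'
```

```text
clock: 5.85
tcp_pos: [0.4855, -0.3158, 0.0492]
tool_rot: [0.47, -0.528, 0.528, -0.47]
ft_force: [-0.5, -0.6, -0.1]
grip_width: 0.0854
clock: 6.35
tcp_pos: [0.4854, -0.3157, 0.1712]
tool_rot: [0.47, -0.528, 0.528, -0.471]
ft_force: [1.0, -0.9, -0.7]
grip_width: 0.0852
```

```bash
python3 -m pendant '{"linear": [[-0.02,-0.03,0.03],[-0.045,-0.065,0.06],[-0.07,-0.1,0.06],[-0.095,-0.135,0.06],[-0.12,-0.17,0.06]], "roll": [0,0,0,0,0]}'; python3 -m pendant '{"linear": [[-0.02,-0.03,0],[-0.04,-0.06,0],[-0.06,-0.09,0],[-0.06,-0.09,0],[-0.06,-0.09,0]], "roll": [0,0,0,0,0]}'
python3 - <<'E'
from h import *
ims={}
for n in('side','top'): ims[n]=cams.capture(n);cv2.imwrite(f'pics/{n}5.png',ims[n])
a=cv2.resize(ims['side'][225:305,235:340],(525,400),interpolation=2);b=cv2.resize(ims['top'][155:255,290:355],(260,400),interpolation=2)
cv2.imwrite('pics/z5.png',np.hstack([a,b]))
for n,nn in(('top',0),):
  d=cv2.absdiff(cv2.imread('pics/top0.png')[150:240,130:195],ims['top'][150:240,130:195]);print('square diff',d.mean(),d.max())
E
```

```text
clock: 6.85
tcp_pos: [0.3644, -0.4872, 0.2306]
tool_rot: [0.47, -0.527, 0.528, -0.471]
ft_force: [0.9, -0.8, 0.3]
grip_width: 0.085
clock: 7.35
tcp_pos: [0.3047, -0.5761, 0.2297]
tool_rot: [0.47, -0.528, 0.528, -0.47]
ft_force: [0.1, -0.5, 0.1]
grip_width: 0.0852
square diff 8.481652421652422 58
```

View pics/z5.png

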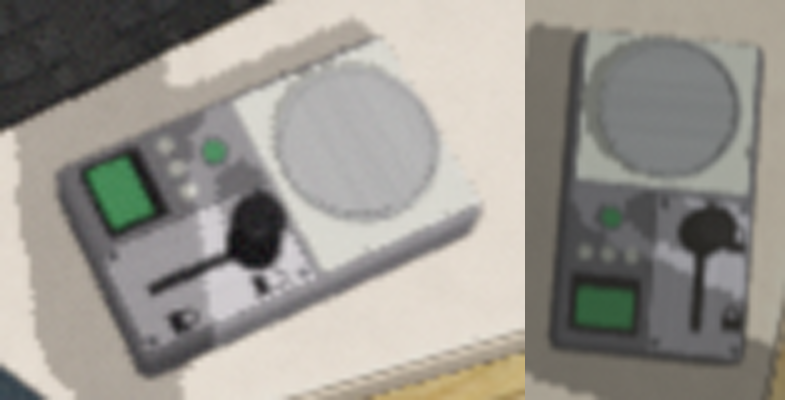

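The knob now stands at the pan end of its track, with the empty slot in front of it in both views. I'll check its position and the square scale's knob in numbers.

Run:
```python
from h import *
for f in('top0','top5'):
  im=cv2.imread(f'pics/{f}.png')
  for nm,(x0,y0,x1,y1) in dict(sq=(160,203,180,228),rnd=(322,203,344,238)).items():
    m=cv2.morphologyEx((im[y0:y1,x0:x1].max(2)<60).astype(np.uint8),cv2.MORPH_OPEN,np.ones((5,5)))
    ys,xs=np.nonzero(m);u=(x0+xs.mean(),y0+ys.mean());print(f,nm,np.round(u,1),m.sum(),plane('top',u,.059).round(4))
```

```text
top0 sq [168.1 215.5] 113 [0.4825 0.0236 0.059 ]
top0 rnd [334.  228.1] 119 [ 0.4508 -0.3103  0.059 ]
top5 sq [168.2 215.8] 120 [0.4819 0.0235 0.059 ]
top5 rnd [335.1 212.4] 114 [ 0.4824 -0.3142  0.059 ]
```

```bash
python3 -c "
from cell import ticket;print(ticket.finish_job())"
```

```text
the job is handed in; nothing more can be done
None
```

The round-pan scale's lock is released: I gripped its knob across the track, slid it about 32 mm towards the pan, let go and moved the arm clear. I handed the job in with about 7.5 s on the clock; it reports no verdict.

- **End stop:** the push force rose to about 15 N with no further travel, so the knob was on the stop. Both camera views afterwards show it at the pan end of its slot, at about (0.482, -0.314). The top view puts it about 2 mm short of the gripper's last position, which is within the calibration error.
- **Square-pan knob:** its measured position changed by about 0.6 mm, which is pixel noise. A raw image comparison of that scale did show differences. I put these down to lighting and shadow, since the knob itself had not moved.
- **Arm:** after I backed away, the force on the tool was close to zero, so the robot was touching nothing.

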